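Lock the tube rotator's hold-down bar with its hairpin clip

TASK

The end-over-end tube rotator is loaded and has stopped at a slant. Swing its hold-down bar fully down over the tubes so that the drilled stud stands through the bar's eye, then take the large red-bowed hairpin clip from the blue mat and slide its straight leg through the stud's cross hole, from the low side of the slope, until the sprung leg has snapped round the stud and hugs it. Let go of the clip and leave the other things on the bench where they are.

Things in the scene. Friction and masses are not known exactly. Their poses are not given: they have to be found in the camera images.
- rotator: End-over-end tube rotator, fixed. Grey base x +-110, y -155 to 175 mm, 18 mm high; white gearmotor housing at its +y end (x +-75, y 88 to 168, up to 228 mm); dark bearing pedestal at its -y end (x +-30, y -133 to -152, up to 179 mm). Origin under the base, z up; x points away from the robot, but for its yaw. Between them a carrier plate on a shaft along y, 155 mm up.
- carrier (a joint): Slope of the carrier, rad: 0 would be level; its face leans towards the robot by this angle (far edge raised). 0.36 to 0.55; a worm gear holds it still against hand forces.
- stud_hole (a point): Centre of the cross hole of the upright steel stud near the carrier's -y edge. Axes, the carrier's: z along the stud, square to the slope; x along the hole, pointing up the slope; y along the shaft, to the robot's left. Stud 18 mm across, its head ends 14 mm above this point. Hole 8 mm square, right through, mouths eased. With the bar down, the bar's top is at z = -4.7 mm.
- tubes (a point): Centre of the middle one of three capped 50 ml tubes (29 mm across) that lie along x on the carrier at 37 mm pitch in y, x +-58 mm long, held fast; their orange and blue caps (35 mm across) at the high ends. Axes as stud_hole. Seen from stud_hole it lies at y = +77, z = -26 mm. The carrier plate is 160 x 170 mm, its top 19 mm below this point.
- bar_hinge (a point): Centre of the hold-down bar's hinge. Axes as stud_hole; from stud_hole it lies at x = 0, y = +141, z = -7.7 mm. The hinge axis runs along x.
- hold_bar (a joint): Angle of the hold-down bar, rad: 0 fully down over the tubes (hard stop, parallel to the carrier), growing as its free end lifts off the stud; 0.5 to 1.1 at the start, at most 1.3. A stiff hinge: it stays where left and gives way to 1 to 2 N at bar_push.
- bar_push (a point): Point on the upper face of the hold-down bar (flat steel, 26 mm wide in x, 6 mm thick), on its centre line, 105 mm from the hinge axis. z points out of the upper face, -y along the bar to its free end. Its eye for the stud, a loop of 6 mm rod 31 mm wide, begins 122 mm and ends 175 mm from the hinge axis.
- clip: Large hairpin clip, 5 mm steel wire, bow dipped red, 100 mm long, flat on the mat at any yaw. Origin on its underside, midway; x to the tips, z up. Straight leg along x at y = 10, z = 2.5, to x = 50 mm. Bow 26 mm wide (y +-13; sides straight, parallel to x, from x = -37 to -23), 11 mm thick, x = -50 to -10 mm. Sprung leg from the bow's -y side to a flared tip at x = 44 mm.
- clip_bow (a point): Middle of the red bow, where to grip it across (along y): x = -30, y = 0, z = 5.5 mm in the clip's frame. The clip's axes.
- clip_seat (a point): Point on the axis of the straight leg (x = 12, y = 10, z = 2.5 mm in the clip's frame) that lies at the centre of the cross hole when the clip is home. The clip's axes.
- clip_tip (a point): Rounded end of the straight leg (x = 50, y = 10, z = 2.5 mm in the clip's frame). The clip's axes.
- clip_spring (a joint): Opening of the clip's sprung leg, rad: 0 at rest; 0.09 to 0.13 while its neck rides over the stud (pushing the clip in then takes 4 to 8 N), under 0.08 once its bend has snapped round the stud, about 0.02 when let go.
- mat: blue work mat, 270 x 270 x 2 mm, lying on the bench to the right of the rotator, fixed. Origin under its middle. Clear of it, beyond x = 0.7 m, stands the autosampler (225 mm tall, fixed).
- small_clip: smaller brass-coloured hairpin clip, 59 mm long, wire 4 mm (not the one to use), flat on the mat. Origin on its underside, near the middle.
- star_knob: black five-lobed star knob on a steel boss, 40 mm across, 24 mm tall, on the mat. Origin on its underside, in the middle.
- vial: narrow amber glass bottle with a white cap, 32 mm across, 90 mm tall, standing on the mat. Origin on its underside, in the middle.
- wash_bottle: white squeeze wash bottle with a red spout, 66 mm across, 190 mm tall, between the mat and the rotator. Origin on its underside, in the middle.
- acid_bottle: white reagent bottle with a red cap, 70 mm across, 150 mm tall, at the left. Origin on its underside, in the middle.
- standard_jar: small white jar with a blue cap, 44 mm across, 60 mm tall, in front of the rotator. Origin on its underside, in the middle.
- beaker: glass beaker, 70 mm across, 80 mm tall, at the left. Origin on its underside, in the middle.
Not all that is in view belongs to the job. Leave any green or yellow look-alike of the clip alone.

How it is judged:
By the outcome, as a careful person would: the job done as asked, in the order asked, and still so for the second after the job is handed in, with the robot touching nothing.
It also fails if it takes over 54 s, if anything falls off the work surface, if the arm or the gripper's body presses on something with over 40 N, if the wrist force passes 120 N, or if a joint passes its speed limit or range.

ROBOT

A 6-joint arm with a two-finger parallel gripper is mounted at the origin on the work surface. World frame = base frame: x ahead of the robot, y to its left, z up, the work surface at z = 0. Lengths are in mm, angles in rad, forces in N, time in s.
With the tool pointing down it reaches from about 300 to 875 mm from the base axis. Payload 6.4 kg.
Tool frame: the origin (TCP) lies on the mounting face of the last link; the fingertips stand 173 mm ahead of it and the grasp point (between the pads) lies 155 mm ahead of it; z points along the fingers, y is the line along which they close (so a half turn about z gives the same grasp; the last joint's range is limited). The gripper opens to 85 mm and grips with 20 to 120 N. Pads are 22 mm wide; open, the fingers measure 114 mm over their backs; the gripper's body (76 mm by 85 mm) begins 54 mm behind the grasp point. The pads swing forward as they close: fully open they stand 13 mm farther back than shut.
Start: joints at [1.047, 0.181, 1.607, -0, 1.354, -0.206], TCP at [179.664, 546.227, 404.688] pointing down, gripper open.
Joint ranges: [-2.99, 2.99], [-0.89, 2.07], [0.3, 2.58], [-1.14, 4.28], [0, 2.63], [-3.12, 3.12]. Speed limits (rad/s): [2.57, 2.57, 3.01, 3.14, 3.14, 3.14].

INTERFACE

Orientations are given as [roll, pitch, yaw] about the fixed x, y, z axes, in that order (R = Rz(yaw) Ry(pitch) Rx(roll)).
In Python, from cell import manip, imaging gives the robot as it stands.
- The arm moves only by the tool arm_command, never from a script. Its argument "commands" is one flat list of numbers, 7 for each row, row after row: the shift along the tool's x, y, z in mm, then the turn, a rotation vector about the tool's x, y, z in rad, then the opening, from 0 (shut) to 1 (fully open). In form: [x, y, z, wx, wy, wz, hand, x, y, z, wx, wy, wz, hand, ...]. A call has 1 to 12 rows; each row is the pose to reach, as a shift and turn from the pose commanded when the call began, along the tool's axes at that moment; what a row does not reach only later rows make up. A row lasts 1/8 s, in which the tool goes at most 62.5 mm and 10.7 degrees, less where a joint would pass 70% of its speed; a pose out of reach is approached as far as the arm can. A call with a gripper value outside its range is refused whole. The fingers move at their own pace and stop on an object; "grip_force" is the grip in N (left out, the last holds). Time passes only in rows, so rows that repeat a pose let the fingers close. It gives the time, the measured TCP pose, the force, the opening and the grip force at its end, in the units of the state.
- manip.get_state(): the state, without advancing time (a new reading comes with each control period).
- imaging.grab_frame(name): name is "scene" or "top" or "wrist"; returns (picture, depth): 480x640x3 uint8, red, green, blue; 480x640 float32, mm along the optical axis (not along the pixel's ray), 0 where there is no reading.
- imaging.camera_params(name): a dict with "K" (3x3 intrinsics, pixels), "k1" (the pictures are not rectified: a ray, as slopes to the right and down, at radius r is drawn at 1 + k1 r^2 times it, then the intrinsics apply), "eye" and "rotation" of the camera in the world. Camera axes: x right, y down, z forward; pixel columns grow to the right and rows downward; lengths in mm; the calibration is good to about 2 mm. A picture is of the moment at which its call begins: read the wrist's pose just before it. camera_params takes no time and is no camera call; for the wrist camera it gives the pose at the moment of the call.
- manip.finish_job(): hands the job in; it is judged then, once.
The state is a dict: "t": time; "joint_pos": joint angles; "joint_velocities": joint speeds; "effort": joint torques, N m; "eef_pos": TCP position; "eef_rot": TCP orientation; "ft_force": force on the tool from outside, world axes, zero at the start; "torque": the same for the moment, N m; "opening": opening from 0.0 (shut) to 1.0 (fully open); "finger_force": force on a finger pad.
Only numpy, scipy, OpenCV 4.12 (cv2) and the standard library are available. Lean on these libraries where they do the work, as an engineer would, in place of code of your own. Each camera call takes 0.05 s, during which the arm holds its last target. There are 200 camera calls.

## Working session

There is one attempt and no reset: what is moved stays moved. The work goes in short steps, Python scripts to look and compute and a tool call to move; the robot and the scene stay as the last step left them, time stands still between calls to the robot, and variables do not carry over. Pictures are saved under pics/ and viewed, at most 13 in all, crops included, and the job is handed in when it is done.

Besides the shell and the picture viewer there is one more tool, called after "Emit:" as name(argument=value, ...), one argument or row to a line, values as JSON. arm_command: Moves the arm, as the interface text tells. Its arguments: {"type":"object","properties":{"commands":{"type":"array","items":{"type":"number"}},"grip_force":{"type":"number"}},"required":["commands"]}

```bash
mkdir -p pics; cat > h.py <<'E'
import numpy as np, cv2
from scipy.spatial.transform import Rotation as R
from cell import manip, imaging
def grab(n):
    p=imaging.camera_params(n); im,d=imaging.grab_frame(n)
    np.savez(f'{n}.npz',im=im,d=d,K=p['K'],k1=p['k1'],eye=p['eye'],rot=p['rotation'])
    return load(n)
def load(n):
    f=np.load(f'{n}.npz'); return dict(f)
def cloud(f):
    K=f['K'];h,w=f['d'].shape
    u,v=np.meshgrid(np.arange(w),np.arange(h))
    x=(u-K[0,2])/K[0,0];y=(v-K[1,2])/K[1,1]
    xd,yd=x.copy(),y.copy()
    for _ in range(8):
        s=1+f['k1']*(x*x+y*y); x=xd/s;y=yd/s
    d=f['d']; P=np.stack([x*d,y*d,d],-1)
    return P@f['rot'].T+f['eye']
def proj(f,P):
    q=(np.atleast_2d(P)-f['eye'])@f['rot']; x=q[:,:2]/q[:,2:]
    x=x*(1+f['k1']*(x**2).sum(1,keepdims=True))
    return x*[f['K'][0,0],f['K'][1,1]]+[f['K'][0,2],f['K'][1,2]]
E
python3 - <<'E'
from h import *
for n in('scene','top'):
    f=grab(n); cv2.imwrite(f'pics/{n}0.png',f['im'][...,::-1]); print(n,f['eye'],f['rot'].round(3).tolist(),f['K'].tolist(),f['k1'])
s=manip.get_state();print(s)
E
```

```text
scene [1329.38715582  178.03426677 1035.59295471] [-2.434, 0.019, 1.679] [[545.4004865927379, 0.0, 324.9286281651242], [0.0, 545.4004865927379, 228.16921534353838], [0.0, 0.0, 1.0]] 0.03560623934199246
top [ 488.86184222   74.97217329 1210.38676989] [-3.076, 0.014, -1.575] [[449.3230176564202, 0.0, 319.2815996200447], [0.0, 449.3230176564202, 233.20248797783879], [0.0, 0.0, 1.0]] -0.03505575930569803
{'t': 0.1, 'joint_pos': array([ 1.04669510e+00,  1.81507464e-01,  1.60788762e+00, -7.24432147e-06,
        1.35377854e+00, -2.06272003e-01]), 'joint_velocities': array([-0.00125762, -0.00106128, -0.00294417,  0.00036674, -0.00111934,
       -0.00013615]), 'effort': array([ 1.18178832e-03, -4.45882058e+01, -3.52237272e+01, -3.58094712e-04,
        4.29606327e-03,  6.69225827e-06]), 'eef_pos': array([179.54992946, 546.0221666 , 403.86097098]), 'eef_rot': array([-3.14004374e+00, -3.16881410e-04,  2.82376475e+00]), 'ft_force': array([-0.16722668,  0.49865897,  0.38559323]), 'torque': array([ 0.03140173, -0.01147733,  0.01675045]), 'finger_force': 0.0, 'opening': 0.9987040562068166}
```

```bash
sed -i "s/rot=p\['rotation'\]/rot=R.from_euler('xyz',p['rotation']).as_matrix()/" h.py
python3 - <<'E'
from h import *
for n in('scene','top'):
    f=grab(n); P=cloud(f); print(n,P[240,320],P[400,100],P[100,500])
E
```

```text
scene [623.43951777  73.85825186 165.12538101] [ 9.34223990e+02 -3.31125246e+02  7.21023248e-02] [-1.15454739e+02  5.42259406e+02 -3.78041789e-01]
top [548.9581003   89.69656131  15.8073396 ] [1.21664848e+02 6.83416507e+02 1.25106154e-01] [ 925.48268372 -399.49778996   23.89781112]
```

View pics/scene0.png

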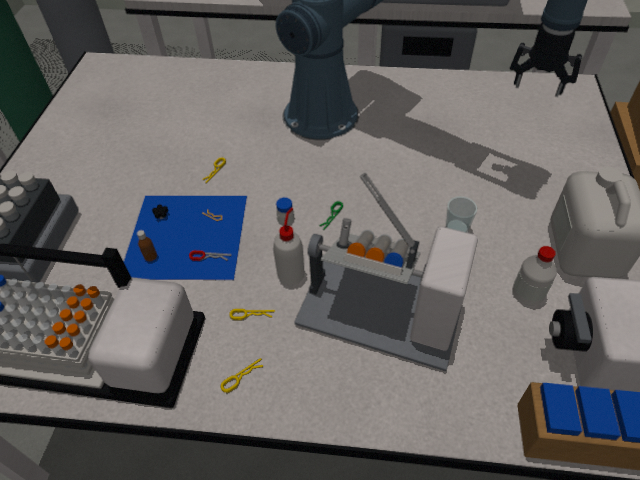

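View pics/top0.png

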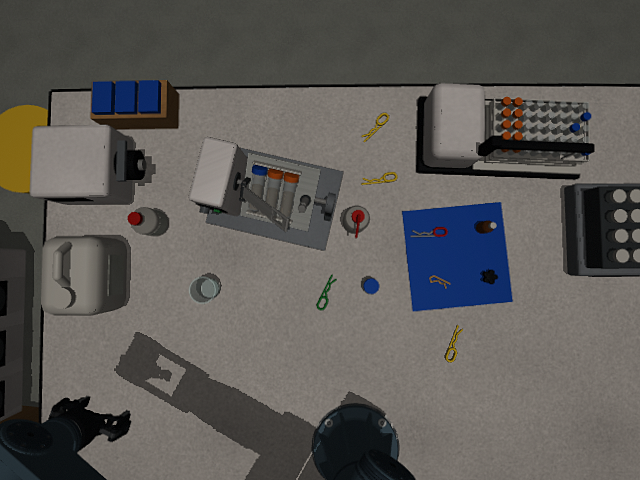

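```bash
python3 - <<'E'
from h import *
ft,fs=load('top'),load('scene'); Pt,Ps=cloud(ft),cloud(fs)
def rect(P,m,name):
    X=P[m][:,:2]; (c,s,a)=cv2.minAreaRect(X.astype(np.float32)); print(name,len(X),np.round(c,1),np.round(s,1),round(a,2),P[m][:,2].mean().round(1))
for nm,P in(('top',Pt),('scene',Ps)):
    box=(P[...,0]>400)&(P[...,0]<800)&(P[...,1]>0)&(P[...,1]<400)
    rect(P,box&(abs(P[...,2]-228)<4),'housing '+nm)
    rect(P,box&(abs(P[...,2]-18)<4),'base '+nm)
# clip: red in top & scene
for nm,f,P,(u0,u1,v0,v1) in(('top',ft,Pt,(403,460,215,250)),('scene',fs,Ps,(185,240,240,272))):
    im=f['im'].astype(int)
    sub=np.zeros(im.shape[:2],bool);sub[v0:v1,u0:u1]=True
    r=sub&(im[...,0]>90)&(im[...,0]>2*im[...,2])&(im[...,0]>2*im[...,1])
    g=sub&(im[...,0]>75)&~r
    for k,m in(('red',r),('grey',g)):
        vv,uu=np.nonzero(m); print(nm,k,m.sum(),P[m].mean(0).round(1),P[m].min(0).round(1),P[m].max(0).round(1))
    cv2.imwrite(f'pics/clip_{nm}.png',cv2.resize(f['im'][v0:v1,u0:u1,::-1],None,fx=8,fy=8,interpolation=cv2.INTER_NEAREST))
a=cv2.resize(ft['im'][130:255,185:350],(660,500),interpolation=cv2.INTER_CUBIC)
cv2.imwrite('pics/rot_top.png',a[...,::-1])
E
```

```text
housing top 2111 [676.3 257.5] [220.3 147.2] 76.4 226.8
base top 2755 [601.7 199.9] [391.7 391.3] 88.71 17.2
housing scene 2675 [675.8 242.9] [248.7 148.9] 76.82 227.2
base scene 7873 [585.  205.2] [379.7 380. ] 77.18 17.7
top red 38 [ 570.4 -229.8   11.2] [ 560.7 -247.8    7.1] [ 579.9 -214.6   16.2]
top grey 117 [ 559.3 -175.5    3.7] [ 524.2 -253.3   -5.1] [ 592.3 -132.4   15.1]
scene red 62 [ 570.9 -232.4   11.9] [ 558.  -251.3    7.6] [ 582.6 -215.4   17.6]
scene grey 182 [ 567.4 -173.1    3.4] [ 521.2 -252.2   -4.6] [ 602.1 -124.6   12.8]
```

View pics/rot_top.png

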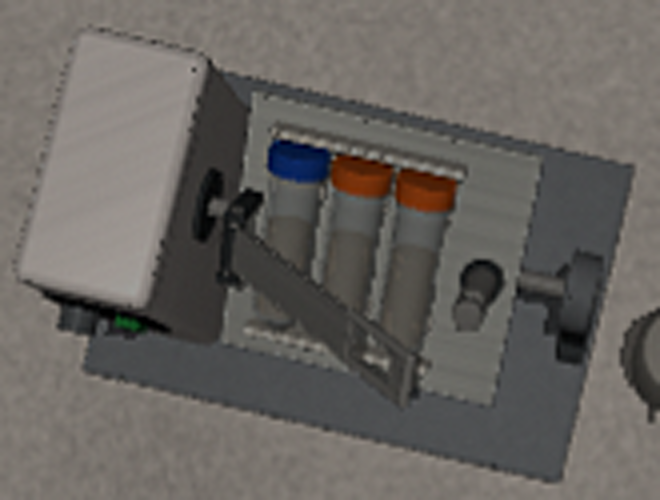

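```bash
python3 - <<'E'
from h import *
ft,fs=load('top'),load('scene'); Pt,Ps=cloud(ft),cloud(fs)
res=[]
for nm,P in(('top',Pt),('scene',Ps)):
    for z,t,ctr in((228,3,(0,128)),(18,3,(0,10))):
        m=((P[...,0]>450)&(P[...,0]<800)&(P[...,1]>0)&(P[...,1]<400)&(abs(P[...,2]-z)<t)).astype(np.uint8)
        n,l,st,_=cv2.connectedComponentsWithStats(m,connectivity=4); k=1+st[1:,4].argmax()
        X=P[l==k]; c,s,a=cv2.minAreaRect(X[:,:2].astype(np.float32)); 
        yaw=np.radians(a-90 if a>45 else a); 
        o=np.array(c)-np.array([[np.cos(yaw),-np.sin(yaw)],[np.sin(yaw),np.cos(yaw)]])@ctr
        print(nm,z,len(X),np.round(c,1),np.round(s,1),a,'origin',o.round(1),X[:,2].mean())
        res.append((yaw,o))
# hypothesise and look in the rotator frame
yaw=np.mean([r[0] for r in res]); o=np.mean([r[1] for r in res],0); print(yaw,o)
np.savez('rot.npz',yaw=yaw,o=o)
Rz=R.from_euler('z',yaw).as_matrix()
for nm,P in(('top',Pt),('scene',Ps)):
    Q=(P-[*o,0])@Rz; q=Q.reshape(-1,3)
    # carrier plate near the stud: y -85..-45
    m=(q[:,1]>-82)&(q[:,1]<-50)&(abs(q[:,0])<75)&(q[:,2]>60)
    c=q[m]; 
    # robust plane z=a x+b
    A=c
    best=None
    for s in np.arange(.3,.6,.005):
        d=-np.sin(s)*A[:,0]+np.cos(s)*(A[:,2]-155)
        h,e=np.histogram(d,np.arange(-40,40,1.5)); k=h.argmax()
        if best is None or h[k]>best[0]: best=(h[k],s,e[k]+.75)
    print(nm,len(c),'slope',best)
E
```

```text
top 228 1708 [692.7 327.1] [ 76.9 146.3] 76.27923583984375 origin [662.3 202.8] 227.18325810670214
top 18 1639 [617.5 223.6] [329.6 120.6] 76.45330810546875 origin [615.2 213.9] 17.48226298185731
scene 228 2340 [695.4 326.3] [ 76.3 146.5] 76.6194076538086 origin [665.8 201.8] 227.407882599471
scene 18 7056 [674.8 208.5] [330.2 204.8] 76.89384460449219 origin [672.5 198.8] 17.778883504012946
-0.23454696075874595 [653.95630378 204.30617477]
top 967 slope (np.int64(191), np.float64(0.5200000000000002), np.float64(7.25))
scene 566 slope (np.int64(123), np.float64(0.5150000000000001), np.float64(8.75))
```

```bash
python3 - <<'E'
from h import *
ft,fs=load('top'),load('scene'); Pt,Ps=cloud(ft),cloud(fs)
yaw=np.radians(76.45-90); o=np.array([664,202.,155]); Rz=R.from_euler('z',yaw)
Qs=[((P-o)@Rz.as_matrix()).reshape(-1,3) for P in(Pt,Ps)]
for nm,q in zip(('top','scene'),Qs):
    m=(q[:,1]>-84)&(q[:,1]<-55)&(abs(q[:,0])<75)&(q[:,2]>-90)
    A=q[m]; s,h=.517,8
    for t in (4,2.5,2,2,2):
        d=-np.sin(s)*A[:,0]+np.cos(s)*A[:,2]-h; k=abs(d)<t
        p=np.polyfit(A[k,0],A[k,2],1); s=np.arctan(p[0]); h=p[1]*np.cos(s)
    print(nm,'slope',s,'plate h',h,k.sum())
s=0.517
for nm,q in zip(('top','scene'),Qs):
    C=q@R.from_euler('y',-s).as_matrix()   # carrier coords
    m=(C[:,2]>20)&(abs(C[:,0])<40)&(C[:,1]>-110)&(C[:,1]<-50)
    S=C[m]; print(nm,'stud pts',len(S),'pct 5/50/95',np.percentile(S,[2,50,98],axis=0).round(1).tolist())
    H=S[S[:,2]>58]; print(' head',len(H),H.mean(0).round(1),H.min(0).round(1),H.max(0).round(1))
    e=C[(abs(C[:,2]-8)<2)&(abs(C[:,0])<100)&(abs(C[:,1])<100)]; print(' plate ext',np.percentile(e,[.5,99.5],axis=0).round(1).tolist())
    # bar: points far above tubes, x~0
    b=C[(abs(C[:,0])<20)&(C[:,2]>70)&(C[:,1]>-45)&(C[:,1]<72)&(C[:,2]<220)]
    p=np.polyfit(b[:,1],b[:,2],1); print(' bar',len(b),p,'angle',-np.arctan(p[0]),b.min(0).round(1),b.max(0).round(1), 'x',np.median(b[:,0]))
    g=C[(abs(C[:,0])<20)&(C[:,1]>45)&(C[:,1]<85)&(C[:,2]>30)]; print(' hinge zone',len(g),np.percentile(g,[5,50,95],axis=0).round(1).tolist())
E
```

```text
top slope 0.5179523005653456 plate h 13.008828828475211 452
scene slope 0.5130943386832255 plate h 13.52501475375778 207
top stud pts 390 pct 5/50/95 [[-36.5, -93.0, 20.9], [2.9, -61.3, 47.2], [35.8, -50.6, 171.6]]
 head 172 [  0.3 -70.9 131.8] [-15.4 -93.5  60.5] [ 14.9 -50.5 173.7]
 plate ext [[-82.4, -99.4, 6.2], [86.2, 97.5, 10.0]]
 bar 380 [ -0.92005147 107.19459142] angle 0.7437834611515918 [-16.4 -44.8  70.2] [ 15.1  42.1 149.4] x 1.1837395861386368
 hinge zone 104 [[-18.0, 46.6, 50.8], [1.3, 54.6, 57.2], [19.1, 61.2, 63.4]]
scene stud pts 382 pct 5/50/95 [[-23.1, -93.5, 21.0], [6.0, -79.2, 55.4], [22.6, -50.6, 170.5]]
 head 179 [  3.8 -70.6 124.2] [-15.  -94.2  58.6] [ 19.7 -50.  171.9]
 plate ext [[-17.7, -98.8, 6.1], [90.4, 98.2, 10.0]]
 bar 412 [ -0.92097448 104.52752945] angle 0.7442831004995152 [-15.2 -44.9  70.3] [ 18.8  38.7 147.6] x 9.602608062011498
 hinge zone 112 [[-17.1, 46.1, 34.8], [6.3, 55.7, 57.1], [19.7, 62.4, 64.9]]
```

```bash
python3 - <<'E'
from h import *
ft,fs=load('top'),load('scene'); Pt,Ps=cloud(ft),cloud(fs)
yaw=np.radians(76.45-90); o=np.array([664,202.,155]); M=(R.from_euler('z',yaw)*R.from_euler('y',-.516)).as_matrix()
for nm,P in(('top',Pt),('scene',Ps)):
    C=(P-o)@M; C=C.reshape(-1,3)
    S=C[(C[:,2]>40)&(C[:,2]<80)&(abs(C[:,0])<25)&(C[:,1]<-62)&(C[:,1]>-100)]
    print(nm,len(S),S.mean(0).round(1),np.percentile(S,[1,10,50,90,99],axis=0).round(1).tolist())
    H=S[S[:,2]>68];print(' head',len(H),H.mean(0).round(1),H.min(0).round(1),H.max(0).round(1))
    B=C[(abs(C[:,0])<25)&(C[:,2]>75)&(C[:,1]>-90)&(C[:,1]<60)&(C[:,2]<230)]
    a=.744
    for _ in range(2):
        n=np.array([np.sin(a),np.cos(a)]); t=np.array([-np.cos(a),np.sin(a)])
        d=B[:,1:]@n; L=B[:,1:]@t
        print('  normal hist',[(r0,round(np.median(d[(L>r0)&(L<=r0+10)]),1),round(np.percentile(d[(L>r0)&(L<=r0+10)],90),1),((L>r0)&(L<=r0+10)).sum()) for r0 in range(0,180,10) if ((L>r0)&(L<=r0+10)).sum()>3]); 
        k=abs(d-np.median(d))<4; p=np.polyfit(L[k],d[k],1); a-=np.arctan(p[0]); print('  a',a,'L range',L.min().round(1),L.max().round(1),'x',np.percentile(B[k,0],[1,50,99]).round(1),'d',np.median(d[k]).round(1))
E
```

```text
top 89 [  2.1 -85.4  64.3] [[-8.3, -93.3, 41.5], [-5.0, -91.9, 47.2], [3.4, -85.7, 70.6], [6.9, -78.8, 73.7], [8.0, -76.8, 75.5]]
 head 50 [ -0.3 -84.8  72.6] [ -8.3 -93.1  68.5] [  8.  -76.2  75.8]
  normal hist [(20, np.float64(79.4), np.float64(80.7), np.int64(15)), (30, np.float64(78.7), np.float64(80.3), np.int64(32)), (40, np.float64(79.3), np.float64(80.2), np.int64(30)), (50, np.float64(79.0), np.float64(80.0), np.int64(34)), (60, np.float64(78.9), np.float64(80.2), np.int64(35)), (70, np.float64(78.9), np.float64(81.0), np.int64(34)), (80, np.float64(79.1), np.float64(80.1), np.int64(36)), (90, np.float64(79.6), np.float64(80.6), np.int64(34)), (100, np.float64(79.5), np.float64(80.7), np.int64(36)), (110, np.float64(78.3), np.float64(80.4), np.int64(48)), (120, np.float64(78.6), np.float64(80.4), np.int64(17)), (130, np.float64(79.2), np.float64(79.8), np.int64(22)), (140, np.float64(79.5), np.float64(80.8), np.int64(17)), (150, np.float64(78.7), np.float64(80.1), np.int64(42)), (160, np.float64(79.0), np.float64(80.7), np.int64(52))]
  a 0.7457171322333713 L range 24.8 168
[... 2331 characters left out ...]
(39)), (60, np.float64(77.4), np.float64(78.6), np.int64(36)), (70, np.float64(77.5), np.float64(79.0), np.int64(38)), (80, np.float64(77.8), np.float64(78.5), np.int64(38)), (90, np.float64(77.8), np.float64(78.8), np.int64(37)), (100, np.float64(78.3), np.float64(79.0), np.int64(38)), (110, np.float64(77.5), np.float64(79.2), np.int64(37)), (120, np.float64(76.6), np.float64(78.1), np.int64(32)), (130, np.float64(76.7), np.float64(78.7), np.int64(32)), (140, np.float64(76.7), np.float64(78.8), np.int64(32)), (150, np.float64(77.2), np.float64(78.7), np.int64(37)), (160, np.float64(77.8), np.float64(78.8), np.int64(34))]
  a 0.7493569028153516 L range 25.5 168.7 x [-14.1   7.2  17.8] d 77.6
```

```bash
cat >> h.py <<'E'
O=np.array([664,202.,155]); YAW=np.radians(76.45-90); SL=.516
Mc=(R.from_euler('z',YAW)*R.from_euler('y',-SL)).as_matrix()
W=lambda c: O+Mc@np.asarray(c,float)          # carrier -> world
FLIP=np.diag([-1.,1,-1]); STR=np.diag([1.,-1,-1])
def pose():
    s=manip.get_state(); return np.array(s['eef_pos']),R.from_euler('xyz',s['eef_rot']).as_matrix(),s
def rel(pts,Rt,ahead):
    """tool-frame shift+rotvec that bring the point `ahead` mm along tool z to pts with orientation Rt"""
    p0,R0,s=pose(); rv=R.from_matrix(R0.T@Rt).as_rotvec()
    for p in pts: print((R0.T@(np.asarray(p)-Rt[:,2]*ahead-p0)).round(1).tolist(),rv.round(3).tolist(),'tcp',(np.asarray(p)-Rt[:,2]*ahead).round(0))
    return s
E
python3 - <<'E'
from h import *
pts=[W((0,5,175))]
for th in(.8,.6,.4,.2,0): pts.append(W((0,56-112*np.cos(th)+15,51+112*np.sin(th)+3*np.cos(th))))
rel(pts,Mc@FLIP,173)
E
```

```text
[-396.1, -184.5, -53.5] [-0.022, -0.516, -0.079] tcp [498. 247. 458.]
[-417.6, -194.8, -17.3] [-0.022, -0.516, -0.079] tcp [515. 231. 422.]
[-426.9, -208.5, -2.7] [-0.022, -0.516, -0.079] tcp [520. 215. 407.]
[-437.3, -218.4, 14.1] [-0.022, -0.516, -0.079] tcp [527. 202. 390.]
[-448.3, -224.1, 32.5] [-0.022, -0.516, -0.079] tcp [535. 193. 372.]
[-459.4, -225.4, 51.8] [-0.022, -0.516, -0.079] tcp [546. 188. 352.]
```

Emit:
arm_command(
  commands=[-60, -20, -53, 0, -0.1, -0.02, 0, -396, -184, -53, -0.022, -0.516, -0.079, 0, -396, -184, -53, -0.022, -0.516, -0.079, 0, -396, -184, -53, -0.022, -0.516, -0.079, 0, -396, -184, -53, -0.022, -0.516, -0.079, 0, -396, -184, -53, -0.022, -0.516, -0.079, 0, -396, -184, -53, -0.022, -0.516, -0.079, 0, -396, -184, -53, -0.022, -0.516, -0.079, 0, -396, -184, -53, -0.022, -0.516, -0.079, 0, -396, -184, -53, -0.022, -0.516, -0.079, 0, -396, -184, -53, -0.022, -0.516, -0.079, 0, -396, -184, -53, -0.022, -0.516, -0.079, 0],
)

```text
t: 1.7
eef_pos: [497.6, 248.7, 457.7]
eef_rot: [3.14, 0.516, 2.906]
ft_force: [-0.7, 0.4, 0.4]
opening: 0.0
finger_force: 0.0
```

```bash
python3 - <<'E'
from h import *
f=grab('wrist'); P=cloud(f); cv2.imwrite('pics/w1.png',f['im'][...,::-1])
C=((P-O)@Mc).reshape(-1,3)
S=C[(C[:,2]>40)&(C[:,2]<80)&(abs(C[:,0])<25)&(C[:,1]<-62)&(C[:,1]>-100)]
print(len(S))
if len(S):
    H=S[S[:,2]>68];print(S.mean(0),'head',len(H),H.mean(0).round(1),np.percentile(H,[1,99],axis=0).round(1))
pl=C[(C[:,1]<-50)&(C[:,1]>-84)&(abs(C[:,0])<70)&(abs(C[:,2]-13)<8)]
print(len(pl),np.polyfit(pl[:,0],pl[:,2],1),np.polyfit(pl[:,1],pl[:,2],1)) if len(pl) else 0
cd=[-0.05,0]
rel([W((0,56-112*np.cos(t)+15,51+112*np.sin(t)+3*np.cos(t))) for t in(.85,.7,.6,.5,.4,.3,.2,.1,0.03,0,-.03)],Mc@FLIP,173)
E
```

```text
879
[ -3.36627137 -81.57392732  66.54768645] head 552 [ -2.1 -83.2  73.8] [[-10.  -92.3  68.6]
 [  6.6 -75.2  75.8]]
3376 [2.64535450e-03 1.53401922e+01] [-1.12686103e-02  1.44867964e+01]
[-0.7, -9.3, 38.3] [0.002, 0.0, 0.001] tcp [515. 235. 425.]
[-0.7, -21.0, 49.9] [0.002, 0.0, 0.001] tcp [517. 222. 415.]
[-0.6, -27.8, 58.7] [0.002, 0.0, 0.001] tcp [520. 215. 407.]
[-0.6, -33.7, 68.0] [0.002, 0.0, 0.001] tcp [523. 208. 399.]
[-0.6, -38.6, 78.0] [0.002, 0.0, 0.001] tcp [527. 202. 390.]
[-0.6, -42.4, 88.4] [0.002, 0.0, 0.001] tcp [531. 197. 381.]
[-0.6, -45.2, 99.2] [0.002, 0.0, 0.001] tcp [535. 193. 372.]
[-0.6, -46.9, 110.2] [0.002, 0.0, 0.001] tcp [540. 190. 362.]
[-0.6, -47.4, 118.0] [0.002, 0.0, 0.001] tcp [544. 189. 355.]
[-0.6, -47.5, 121.3] [0.002, 0.0, 0.001] tcp [546. 188. 352.]
[-0.6, -47.4, 124.7] [0.002, 0.0, 0.001] tcp [547. 188. 350.]
```

View pics/w1.png

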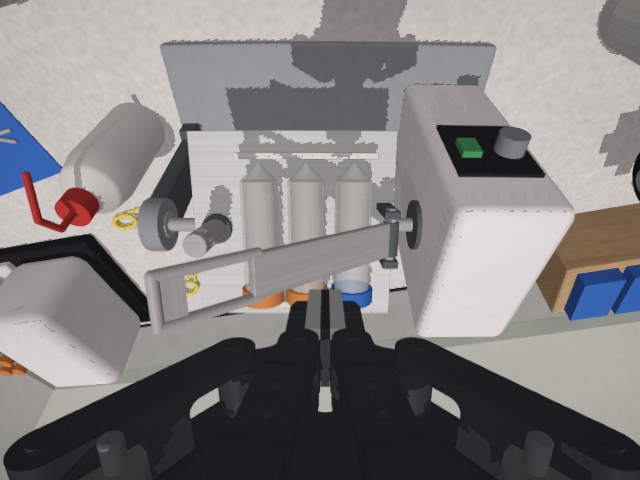

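Emit:
arm_command(
  commands=[0, -9, 38, 0, 0, 0, 0, 0, -21, 50, 0, 0, 0, 0, 0, -28, 59, 0, 0, 0, 0, 0, -34, 68, 0, 0, 0, 0, 0, -39, 78, 0, 0, 0, 0, 0, -42, 88, 0, 0, 0, 0, 0, -45, 99, 0, 0, 0, 0, 0, -47, 110, 0, 0, 0, 0, 0, -47, 116, 0, 0, 0, 0, 0, -47, 118, 0, 0, 0, 0, 0, -47, 120, 0, 0, 0, 0, 0, -47, 121, 0, 0, 0, 0],
)

```text
t: 3.25
eef_pos: [544.8, 188.4, 353.3]
eef_rot: [3.141, 0.515, 2.905]
ft_force: [-16.6, -0.8, 14.4]
opening: -0.003
finger_force: 10.3
```

Emit:
arm_command(
  commands=[0, 0, -60, 0, 0, 0, 0, 0, 0, -120, 0, 0, 0, 0, 0, 0, -120, 0, 0, 0, 0, 0, 0, -120, 0, 0, 0, 0],
)

```text
t: 3.75
eef_pos: [487.5, 202.1, 456.8]
eef_rot: [3.14, 0.517, 2.905]
ft_force: [-0.0, -0.5, -0.3]
opening: 0.005
finger_force: 0.0
```

```bash
python3 - <<'E'
from h import *
f=grab('wrist'); P=cloud(f); cv2.imwrite('pics/w2.png',f['im'][...,::-1])
C=((P-O)@Mc); 
np.save('C2.npy',C)
c=C.reshape(-1,3)
b=c[(abs(c[:,0])<10)&(c[:,1]>-64)&(c[:,1]<40)&(c[:,2]>52)&(c[:,2]<75)]
print('bar',len(b),np.polyfit(b[:,1],b[:,2],1),[ (y,np.median(b[abs(b[:,1]-y)<5,2]).round(1)) for y in range(-60,40,15) if (abs(b[:,1]-y)<5).sum()>3])
H=c[(c[:,2]>70)&(c[:,2]<82)&(abs(c[:,0])<20)&(c[:,1]<-65)&(c[:,1]>-105)]
print('head',len(H),H.mean(0).round(1),np.percentile(H,[1,50,99],axis=0).round(1).tolist())
print(proj(f,[W((0,-85,58)),W((0,-85,73))]).round(0), manip.get_state()['t'], f['eye'],pose()[0])
for n in('top','scene'): grab(n)
ft=load('top')
im=load('scene')['im']; cv2.imwrite('pics/s2.png',cv2.resize(im[170:310,260:440,::-1],None,fx=4,fy=4,interpolation=cv2.INTER_CUBIC))
E
```

```text
bar 3631 [-1.19245994e-03  5.55611743e+01] [(-60, np.float64(55.7)), (-45, np.float64(55.6)), (-30, np.float64(55.6)), (-15, np.float64(55.6)), (0, np.float64(55.5)), (15, np.float64(55.5)), (30, np.float64(55.6))]
head 509 [ -2.1 -84.1  74.1] [[-9.8, -92.5, 70.2], [-2.1, -83.9, 74.3], [6.6, -76.0, 76.0]]
[[264. 242.]
 [261. 247.]] 3.8 [444.70774185 213.07141736 396.87825623] [487.5783984  201.85600057 455.60392819]
```

View pics/w2.png

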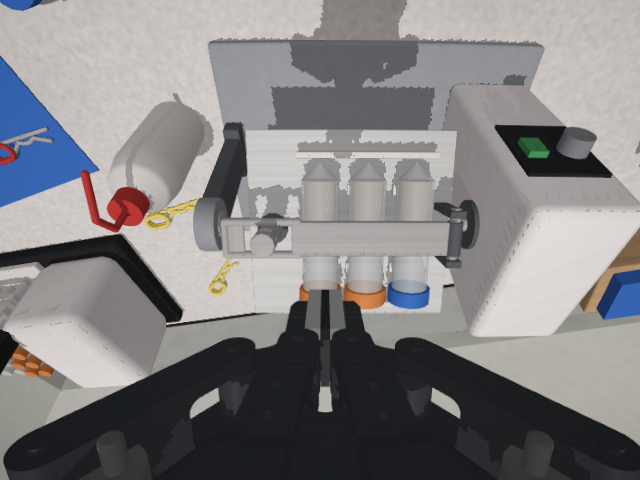

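```bash
python3 - <<'E'
from h import *
p=np.array([544.8,188.4,353.3]); Rt=R.from_euler('xyz',[3.141,.515,2.905]).as_matrix()
print('tip at stop, carrier',(p+173*Rt[:,2]-O)@Mc)
for n in('top','scene'):
    f=load(n);P=cloud(f);im=f['im'].astype(int)
    m=(P[...,0]>515)&(P[...,0]<625)&(P[...,1]>-275)&(P[...,1]<-110)&(P[...,2]<30)&(P[...,2]>-15)&(im[...,0]>0.9*im[...,2])
    k,l,st,_=cv2.connectedComponentsWithStats(m.astype(np.uint8)); print(n,[(st[i].tolist(),P[l==i].mean(0).round(1).tolist()) for i in range(1,k) if st[i,4]>8])
    mid=P[m]; c,s,a=cv2.minAreaRect(mid[:,:2].astype(np.float32)); print(c,s,a)
p0,R0,s=pose(); f=load('wrist'); print('cam in tool',R0.T@(f['eye']-p0), (R0.T@f['rot']).round(3).tolist())
Rd=R.from_euler('xyz',[np.pi,0,np.pi/2]).as_matrix()
rel([(555,-60,300),(570,-210,130)],Rd,155)
E
```

```text
tip at stop, carrier [ -0.35355428 -41.05531735  55.08604798]
top [([394, 212, 12, 41, 391], [567.3, -123.2, -0.9]), ([411, 227, 37, 10, 146], [567.5, -211.4, 7.5])]
(570.5427856445312, -181.66551208496094) (143.36740112304688, 108.66376495361328) 89.9384765625
scene [([234, 243, 19, 38, 420], [568.2, -123.5, -0.4]), ([189, 250, 39, 11, 178], [568.2, -220.6, 8.3])]
(569.952392578125, -181.849365234375) (109.80218505859375, 143.48226928710938) 0.04096236452460289
cam in tool [67.30123705  0.97087308 28.64166593] [[0.0, -0.963, -0.27], [1.0, -0.0, 0.001], [-0.001, -0.27, 0.963]]
[-110.5, -238.6, 62.2] [0.342, 0.435, 1.303] tcp [555. -60. 455.]
[-70.3, -380.8, 234.8] [0.342, 0.435, 1.303] tcp [ 570. -210.  285.]
```

Emit:
arm_command(
  commands=[-60, -100, 0, 0.05, 0.06, 0.17, 0.7, -90, -170, 30, 0.1, 0.12, 0.34, 0.7, -110, -238, 62, 0.15, 0.19, 0.53, 0.7, -110, -238, 62, 0.2, 0.25, 0.75, 0.7, -90, -310, 100, 0.25, 0.32, 0.95, 0.7, -80, -350, 140, 0.342, 0.435, 1.303, 0.7, -70, -381, 180, 0.342, 0.435, 1.303, 0.7, -70, -381, 220, 0.342, 0.435, 1.303, 0.7, -70, -381, 234, 0.342, 0.435, 1.303, 0.7, -70, -381, 234, 0.342, 0.435, 1.303, 0.7, -70, -381, 234, 0.342, 0.435, 1.303, 0.7, -70, -381, 234, 0.342, 0.435, 1.303, 0.7],
)

```text
t: 5.4
eef_pos: [570.4, -209.0, 289.9]
eef_rot: [3.136, 0.001, 1.572]
ft_force: [-0.4, 0.1, 0.6]
opening: 0.698
finger_force: 0.0
```

```bash
python3 - <<'E'
from h import *
f=grab('wrist'); P=cloud(f); cv2.imwrite('pics/w3.png',f['im'][...,::-1]); print(pose()[:2])
E
```

```text
(array([ 570.35021529, -209.12002432,  289.64503304]), array([[-0.00127546,  0.99998286,  0.0057141 ],
       [ 0.99999868,  0.00128121, -0.00100339],
       [-0.0010107 ,  0.00571281, -0.99998317]]))
```

View pics/w3.png

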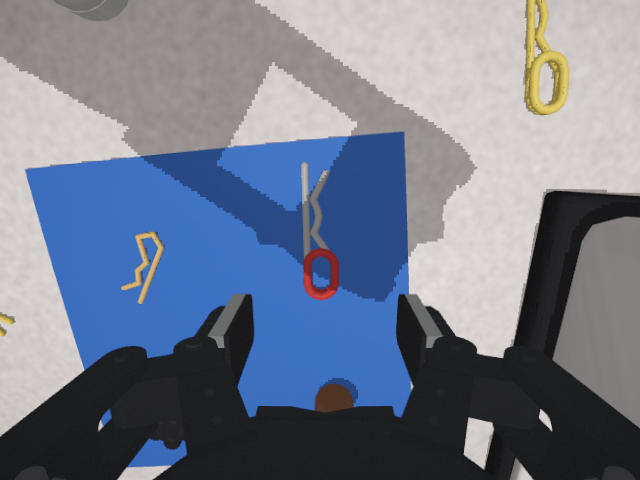

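```bash
cat >> h.py <<'E'
def onplane(f,uv,n,d):
    """pixels -> world points on plane n.p=d"""
    K=np.array(f['K'],float);uv=np.asarray(uv,float).reshape(-1,1,2)
    x=(uv[:,0]-[K[0,2],K[1,2]])/[K[0,0],K[1,1]]; xd=x.copy()
    for _ in range(8): x=xd/(1+f['k1']*(x**2).sum(1,keepdims=True))
    r=np.c_[x,np.ones(len(x))]@f['rot'].T; n=np.asarray(n,float)
    return f['eye']+r*((d-f['eye']@n)/(r@n))[:,None]
E
python3 - <<'E'
from h import *
f=load('wrist');P=cloud(f);im=f['im'].astype(int); sub=np.zeros(im.shape[:2],bool);sub[155:302,295:345]=1
red=sub&(im[...,0]>70)&(im[...,0]>2*im[...,2])&(im[...,0]>2*im[...,1])
grey=sub&~red&(im[...,0]>60)&(im[...,0]>.7*im[...,2])&(P[...,2]<20)
for z in(7.5,10):
  X=onplane(f,np.argwhere(red)[:,::-1],[0,0,1],z)[:,:2]
  c,s,a=cv2.minAreaRect(X.astype(np.float32)); print('red',red.sum(),'c',np.round(c,1),np.round(s,1),round(a,2),X.min(0).round(1),X.max(0).round(1))
print('red depth z',np.percentile(P[red][:,2],[5,50,95]),'cloud mean',P[red].mean(0).round(1))
# straight leg: leftmost grey per row
rows=[];w=[]
for v in range(165,240):
    us=np.nonzero(grey[v])[0]
    if len(us):
        run=us[:np.argmax(np.diff(us,append=999)>1)+1]; rows.append((run.mean(),v)); w.append(len(run))
L=onplane(f,rows,[0,0,1],4.5)[:,:2]; w=np.array(w); k=w<=np.median(w)+1
p=np.polyfit(L[k,1],L[k,0],1); print('leg x = %.4f*y+%.2f'%tuple(p),'width',np.median(w),'tip y',onplane(f,[[rows[0][0],np.nonzero(grey.any(1))[0].min()]],[0,0,1],4.5).round(1),'resid',np.std(L[k,0]-np.polyval(p,L[k,1])).round(2),'ang',np.arctan(p[0]))
print('leg cloud z',np.percentile(P[grey][:,2],[10,50,90]))
mat=sub&(im[...,2]>2*im[...,0]);print('mat z',np.median(P[mat][:,2]))
ft=load('top');T=cloud(ft); v=T[(T[...,2]>75)&(T[...,2]<100)&(abs(T[...,0]-570)<80)&(abs(T[...,1]+320)<60)];print('vial',v.mean(0) if len(v) else None)
E
```

```text
red 921 c [ 568.8 -232.6] [39.1 25.2] 90.0 [ 556.2 -252.1] [ 581.4 -213. ]
red 921 c [ 568.9 -231.7] [38.7 25. ] 90.0 [ 556.4 -251. ] [ 581.3 -212.3]
red depth z [ 8.1947084  12.7805595  14.04525277] cloud mean [ 568.8 -230.7   12.4]
leg x = -0.0190*y+554.30 width 7.0 tip y [[ 557.3 -151.8    4.5]] resid 0.19 ang -0.019032849953396155
leg cloud z [5.4486732  6.89111453 8.24956944]
mat z 2.3320167274894175
vial [ 579.97258118 -341.95251697   88.76362891]
```

```bash
python3 - <<'E'
from h import *
Rd=R.from_euler('xyz',[np.pi,0,np.pi/2+.019]).as_matrix()
s=rel([(569,-232,30),(569,-232,1)],Rd,173); print(s['t'],s['eef_pos'],s['ft_force'])
E
```

```text
[-22.8, -1.9, 86.7] [0.006, 0.001, -0.018] tcp [ 569. -232.  203.]
[-22.8, -2.0, 115.7] [0.006, 0.001, -0.018] tcp [ 569. -232.  174.]
5.45 [ 570.35021529 -209.12002432  289.64503304] [0.74484954 0.34686398 0.01206376]
```

Emit:
arm_command(
  commands=[-22.8, -2, 45, 0.006, 0, -0.018, 0.6, -22.8, -2, 84, 0.006, 0, -0.018, 0.6, -22.8, -2, 84, 0.006, 0, -0.018, 0.6, -22.8, -2, 84, 0.006, 0, -0.018, 0.6],
)

```text
t: 5.95
eef_pos: [568.9, -232.4, 205.4]
eef_rot: [-3.14, 0.0, 1.589]
ft_force: [0.3, -0.3, 0.5]
opening: 0.601
finger_force: 0.0
```

```bash
python3 - <<'E'
from h import *
Rd=R.from_euler('xyz',[np.pi,0,np.pi/2+.019]).as_matrix()
s=rel([(569,-232,1)],Rd,173); print(s['t'],s['eef_pos'],s['ft_force'],s['joint_velocities'].round(3))
E
```

```text
[0.5, 0.1, 31.4] [-0.001, 0.0, -0.001] tcp [ 569. -232.  174.]
5.95 [ 568.92775873 -232.43724554  205.38433499] [ 0.28159285 -0.33715136  0.50298353] [ 0.001 -0.018 -0.015 -0.003 -0.006  0.001]
```

Emit:
arm_command(
  commands=[0.3, 0, 20, 0, 0, 0, 0.55, 0.3, 0, 31, 0, 0, 0, 0.5, 0.3, 0, 31, 0, 0, 0, 0.45, 0.3, 0, 31, 0, 0, 0, 0.1, 0.3, 0, 31, 0, 0, 0, 0.1, 0.3, 0, 31, 0, 0, 0, 0.1, 0.3, 0, 31, 0, 0, 0, 0.1],
  grip_force=60,
)

```text
t: 6.82
eef_pos: [569.9, -232.9, 175.5]
eef_rot: [3.14, 0.002, 1.589]
ft_force: [-0.1, 0.5, 17.4]
opening: 0.279
finger_force: 62.9
```

Emit:
arm_command(
  commands=[0, 0, -40, 0, 0, 0, 0.1, 0, 0, -100, 0, 0, 0, 0.1, 0, 0, -160, 0, 0, 0, 0.1, 0, 0, -220, 0, 0, 0, 0.1, 0, 0, -280, 0, 0, 0, 0.1, 0, 0, -280, 0, 0, 0, 0.1, 0, 0, -280, 0, 0, 0, 0.1],
)

```text
t: 7.7
eef_pos: [568.8, -232.1, 451.4]
eef_rot: [-3.137, -0.002, 1.589]
ft_force: [-0.2, 0.6, -1.3]
opening: 0.277
finger_force: 59.0
```

```bash
python3 - <<'E'
from h import *
f=grab('wrist'); P=cloud(f); cv2.imwrite('pics/w4.png',f['im'][120:420,160:480,::-1].repeat(2,0).repeat(2,1)[:600])
p0,R0,s=pose(); print(p0,s['opening'],s['finger_force'],s['ft_force'])
T=(P-p0)@R0; np.save('T4.npy',T)
im=f['im'].astype(int)
red=(im[...,0]>70)&(im[...,0]>2*im[...,2])&(im[...,0]>2*im[...,1])&(T[...,2]<200)&(T[...,2]>100)
print('red',red.sum(),T[red].mean(0).round(1),T[red].min(0).round(1),T[red].max(0).round(1))
leg=(T[...,0]>8)&(T[...,0]<100)&(abs(T[...,1])<25)&(T[...,2]>140)&(T[...,2]<190)&~red
print('leg',leg.sum(),T[leg].min(0).round(1),T[leg].max(0).round(1))
for x in range(10,90,8):
    m=leg&(abs(T[...,0]-x)<4); 
    if m.sum()>3: print(x,m.sum(),np.percentile(T[m][:,1],[5,50,95]).round(1),np.percentile(T[m][:,2],[5,50,95]).round(1))
Rt=Mc@STR
C=lambda x,y,z:W((x,y,z))
E
```

```text
[ 568.69532752 -232.06123522  450.30139811] 0.27431615170009016 59.020861932076514 [ 0.17971511 -0.48928606 -0.44315826]
red 2958 [ 2.500e+00 -1.000e-01  1.622e+02] [-17.5 -12.4 159.5] [ 21.8  12.1 170.2]
leg 5567 [  8. -25. 140.] [ 81.4  24.9 171.1]
10 1230 [-18.1   8.3  17.8] [141.3 151.4 165.5]
18 323 [-12.5  -8.9   5.3] [162.2 167.5 169.1]
26 519 [-12.1  -4.4   2. ] [166.3 167.6 169.1]
34 531 [-12.2  -7.1  -1.6] [166.5 167.7 169.3]
42 521 [-12.4  -4.7  -0. ] [166.4 167.8 169.1]
50 561 [-12.2  -6.4  -0.8] [166.5 167.6 169.3]
58 595 [-12.4  -7.1  -1.5] [166.4 167.6 169.2]
66 626 [-12.5  -3.6   2.6] [166.5 167.7 169.3]
74 546 [-12.5  -8.8   5.1] [166.5 167.8 169.3]
82 115 [-12.8 -10.5  -8.7] [166.6 167.8 169.5]
```

View pics/w4.png

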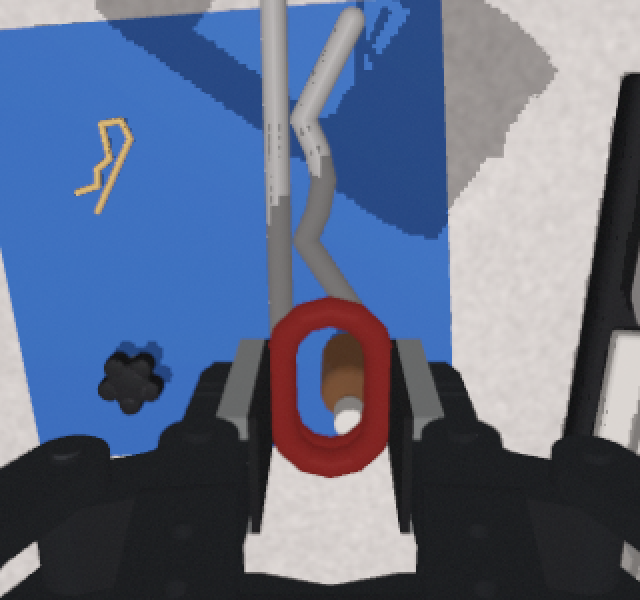

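```bash
python3 - <<'E'
from h import *
T=cloud(load('top')); m=(T[...,2]>120)&(T[...,2]<260)&(abs(T[...,0]-530)<90)&(abs(T[...,1]+0)<75); v=T[m]; print('wash',len(v),v.mean(0).round(0),v.min(0).round(0),v.max(0).round(0))
Rt=Mc@STR
rel([W((-160,-94.5,290)),W((-136,-94.5,250))],Rt,0)
E
```

```text
wash 479 [594.   7. 147.] [547. -29. 120.] [620.  74. 193.]
[411.5, -193.2, 124.3] [-0.476, 0.367, 1.778] tcp [367. 176. 328.]
[401.2, -153.7, 146.9] [-0.476, 0.367, 1.778] tcp [407. 167. 305.]
```

Emit:
arm_command(
  commands=[60, -60, 0, -0.05, 0.04, 0.18, 0.1, 120, -110, 0, -0.1, 0.07, 0.36, 0.1, 180, -150, 0, -0.14, 0.11, 0.53, 0.1, 240, -180, 10, -0.19, 0.15, 0.71, 0.1, 300, -193, 30, -0.24, 0.18, 0.89, 0.1, 350, -193, 50, -0.285, 0.22, 1.07, 0.1, 400, -193, 80, -0.33, 0.26, 1.245, 0.1, 411, -193, 124, -0.38, 0.29, 1.42, 0.1, 411, -193, 124, -0.43, 0.33, 1.6, 0.1, 411, -193, 124, -0.476, 0.367, 1.778, 0.1, 411, -193, 124, -0.476, 0.367, 1.778, 0.1, 411, -193, 124, -0.476, 0.367, 1.778, 0.1],
)

```text
t: 9.25
eef_pos: [366.9, 175.6, 326.6]
eef_rot: [3.139, -0.515, -0.237]
ft_force: [0.7, -0.7, -0.7]
opening: 0.279
finger_force: 59.2
```

```bash
python3 - <<'E'
from h import *
Rt=Mc@STR
s=rel([W((-136,-94.5,250)),W((-116,-94.5,250))],Rt,0); print(s['joint_pos'].round(2),s['joint_velocities'].round(2))
E
```

```text
[25.3, -0.9, 38.7] [0.003, 0.001, -0.0] tcp [407. 167. 305.]
[45.3, -0.9, 38.6] [0.003, 0.001, -0.0] tcp [424. 163. 315.]
[ 0.24 -0.23  2.22 -0.35  0.72  2.26] [ 0.06  0.01  0.   -0.32 -0.03  0.85]
```

Emit:
arm_command(
  commands=[20, -0.9, 20, 0.003, 0, 0, 0.1, 40, -0.9, 38.6, 0.003, 0, 0, 0.1, 45, -0.9, 38.6, 0.003, 0, 0, 0.1, 45, -0.9, 38.6, 0.003, 0, 0, 0.1, 45, -0.9, 38.6, 0.003, 0, 0, 0.1],
)

```text
t: 9.88
eef_pos: [424.2, 162.7, 317.8]
eef_rot: [-3.14, -0.518, -0.235]
ft_force: [-1.0, 0.4, -1.4]
opening: 0.28
finger_force: 59.2
```

```bash
cat > look.py <<'E'
from h import *
import sys
f=grab('wrist'); P=cloud(f); cv2.imwrite('pics/%s.png'%sys.argv[1],f['im'][...,::-1])
p0,R0,s=pose(); T=(P-p0)@R0; print('t',s['t'],'tcp carrier',((p0-O)@Mc).round(2),'F carrier',(s['ft_force']@Mc).round(1))
z=T[...,2]
leg=(T[...,0]>25)&(T[...,0]<95)&(T[...,1]>-16)&(T[...,1]<-5)&(z>163)&(z<172)
for x in(45,60,75):
    m=leg&(abs(T[...,0]-x)<5); print('leg x',x,m.sum(),'y',np.percentile(T[m][:,1],[2,98]).round(1),'top z',np.percentile(z[m],[3,10]).round(1))
print('tip x',np.percentile(T[leg][:,0],99.5).round(1))
C=(T@R0.T+p0-O)@Mc
st=(abs(C[...,0])<16)&(abs(C[...,1]+84.5)<14)&(C[...,2]>66)&(C[...,2]<82)&~leg
if st.sum(): print('head px',st.sum(),'tool x',np.percentile(T[st][:,0],[1,99]).round(1),'y',np.percentile(T[st][:,1],[1,50,99]).round(1),'z',np.percentile(z[st],[2,50,98]).round(1), 'carrier',np.percentile(C[st],[1,50,99],axis=0).round(1).tolist())
b=(abs(C[...,0])<10)&(C[...,1]>-62)&(C[...,1]<20)&(abs(C[...,2]-55)<6)
if b.sum(): print('bar px',b.sum(),'tool z',np.median(z[b]).round(2),'fit',np.polyfit(T[b][:,1],z[b],1).round(4))
E
python3 look.py w5
```

```text
t 9.925 tcp carrier [-114.23  -94.35  252.2 ] F carrier [ 0.4  0.5 -1.2]
leg x 45 349 y [-13.1  -5.6] top z [167.2 167.6]
leg x 60 431 y [-13.2  -5.2] top z [167.3 167.8]
leg x 75 362 y [-13.2  -8.7] top z [167.4 167.8]
tip x 79.6
head px 2011 tool x [103.3 118.4] y [-17.7  -9.3  -1.1] z [176.9 178.4 185.2] carrier [[-10.4, -92.7, 66.6], [-2.9, -84.5, 74.1], [4.6, -76.1, 75.9]]
bar px 9753 tool z 197.18 fit [-3.900000e-03  1.969084e+02]
```

View pics/w5.png

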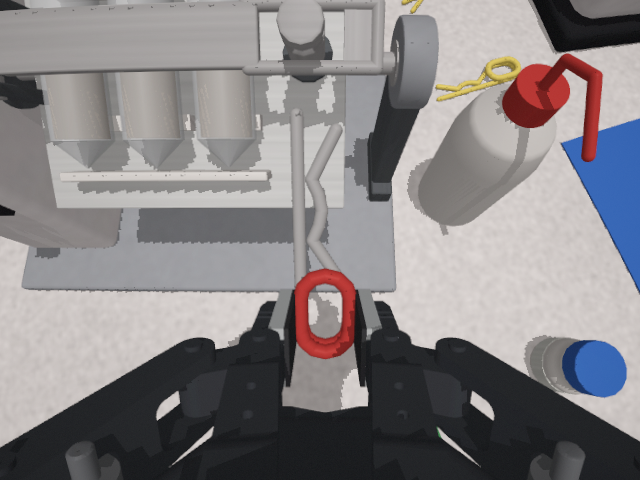

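```bash
python3 - <<'E'
from h import *
f=load('wrist');P=cloud(f);p0,R0,s=pose();T=(P-p0)@R0
z=T[...,2]
C=(P-O)@Mc
b=(abs(C[...,0])<25)&(C[...,1]>-60)&(C[...,1]<10)&(abs(z-197)<2.5)
X=T[b]; A=np.c_[X[:,0]-X[:,0].mean(),X[:,1]-X[:,1].mean(),np.ones(len(X))]; print('bar plane dz/dx,dz/dy',np.linalg.lstsq(A,X[:,2],rcond=None)[0])
# low edge of bar: per y-bin min x
e=[(y,np.percentile(X[abs(X[:,1]-y)<2.5,0],1)) for y in np.arange(-95,-30,5) if (abs(X[:,1]-y)<2.5).sum()>30]; e=np.array(e); 
p=np.polyfit(e[:,0],e[:,1],1) if len(e)>2 else None; print('bar edge dx/dy',p,len(e))
pl=(abs(C[...,2]-14)<4)&(C[...,1]>-84)&(C[...,1]<80)&(C[...,0]<-50)&(C[...,0]>-75); X=T[pl]; A=np.c_[X[:,:2]-X[:,:2].mean(0),np.ones(len(X))]; 
for _ in range(3):
    q=np.linalg.lstsq(A,X[:,2],rcond=None)[0]; k=abs(A@q-X[:,2])<2; A,X=A[k],X[k]
print('plate plane',len(X),q)
y=np.arange(45,80,3); L=[]
for x in y:
    m=(abs(T[...,0]-x)<1.5)&(T[...,1]>-15)&(T[...,1]<-8.3)&(z>165)&(z<169.2); L.append((x,T[m][:,1].mean(),T[m][:,1].min(),np.percentile(z[m],5)))
L=np.array(L); print('leg dy/dx',np.polyfit(L[:,0],L[:,2],1),'dz/dx',np.polyfit(L[:,0],L[:,3],1)); print(L.round(1).tolist())
E
```

```text
bar plane dz/dx,dz/dy [-1.87863008e-03 -3.44294486e-03  1.97206045e+02]
bar edge dx/dy [-1.16790773e-02  9.84912959e+01] 13
plate plane 7731 [ 2.20648254e-03 -4.19843509e-03  2.37583971e+02]
leg dy/dx [-3.81593924e-03 -1.28024427e+01] dz/dx [5.29933690e-03 1.66975358e+02]
[[45.0, -10.7, -13.0, 167.3], [48.0, -10.6, -12.9, 167.3], [51.0, -10.8, -12.9, 167.2], [54.0, -10.8, -13.2, 167.2], [57.0, -10.6, -13.1, 167.4], [60.0, -10.7, -13.1, 167.3], [63.0, -10.8, -13.0, 166.9], [66.0, -10.7, -12.9, 167.4], [69.0, -10.8, -13.2, 167.1], [72.0, -11.0, -13.1, 167.4], [75.0, -10.9, -13.1, 167.6], [78.0, -10.9, -13.0, 167.4]]
```

Emit:
arm_command(
  commands=[0, 0.2, 11, 0, 0, 0.01, 0.1, 0, 0.2, 22, 0, 0, 0.01, 0.1, 8, 0.3, 22, 0, 0, 0.01, 0.1, 15, 0.4, 22, 0, 0, 0.01, 0.1, 15, 0.4, 22, 0, 0, 0.01, 0.1, 15, 0.4, 22, 0, 0, 0.01, 0.1],
)

```text
t: 10.68
eef_pos: [448.3, 156.6, 306.7]
eef_rot: [-3.134, -0.519, -0.248]
ft_force: [-0.6, -0.3, -0.6]
opening: 0.277
finger_force: 59.2
```

```bash
python3 look.py w6; python3 - <<'E'
import cv2; im=cv2.imread('pics/w6.png'); cv2.imwrite('pics/w6c.png',cv2.resize(im[0:150,220:420],None,fx=4,fy=4,interpolation=cv2.INTER_CUBIC))
E
```

```text
t 10.725 tcp carrier [-98.44 -94.71 230.14] F carrier [-1.1 -0.3 -0.4]
leg x 45 353 y [-13.2  -5.4] top z [166.9 167.4]
leg x 60 427 y [-13.2  -5.3] top z [167.  167.4]
leg x 75 380 y [-13.3  -8.8] top z [167.  167.4]
tip x 89.5
head px 2638 tool x [ 87.8 104.2] y [-19.  -10.7  -2.7] z [154.9 156.3 161.4] carrier [[-10.0, -92.6, 67.9], [-2.0, -84.5, 74.2], [6.3, -76.2, 75.8]]
bar px 12126 tool z 175.13 fit [-4.200000e-03  1.748195e+02]
```

View pics/w6c.png

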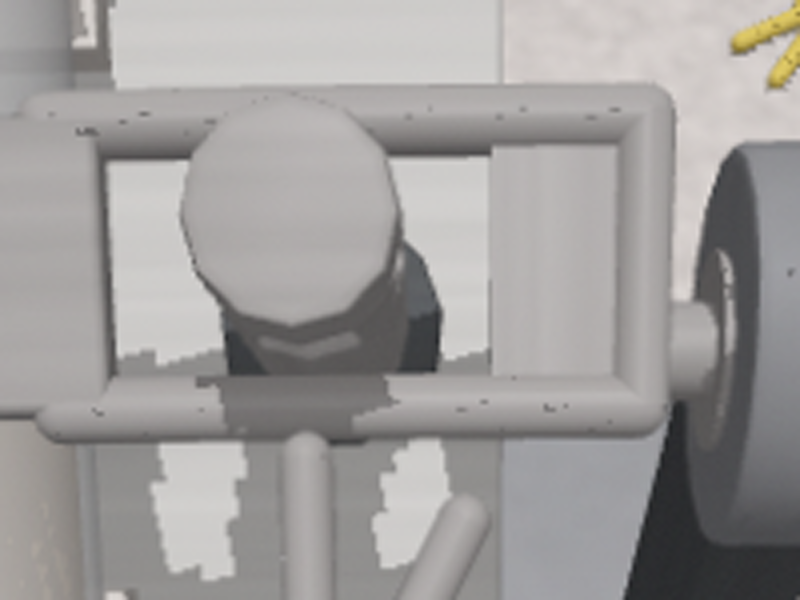

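Emit:
arm_command(
  commands=[3, 0, 0.4, 0, 0, 0, 0.1, 6, 0, 0.4, 0, 0, 0, 0.1, 9, 0, 0.4, 0, 0, 0, 0.1, 12, 0, 0.4, 0, 0, 0, 0.1, 14, 0, 0.4, 0, 0, 0, 0.1, 14, 0, 0.4, 0, 0, 0, 0.1],
)

```text
t: 11.48
eef_pos: [460.4, 153.5, 313.2]
eef_rot: [-3.134, -0.519, -0.248]
ft_force: [-0.5, 0.3, -1.6]
opening: 0.272
finger_force: 59.2
```

```bash
python3 look.py w7
```

```text
t 11.525 tcp carrier [-84.37 -94.85 229.65] F carrier [-0.5 -0.1 -0.9]
leg x 45 355 y [-13.3  -5.1] top z [167.  167.4]
leg x 60 429 y [-13.3  -5.3] top z [166.9 167.4]
leg x 75 172 y [-13.4  -5.3] top z [163.9 166.8]
tip x 75.1
head px 2376 tool x [74.  90.2] y [-18.9 -10.8  -2.8] z [154.3 155.7 158.3] carrier [[-9.8, -92.5, 69.5], [-1.7, -84.5, 74.2], [6.4, -76.4, 75.8]]
bar px 11519 tool z 174.58 fit [-3.700000e-03  1.743045e+02]
```

Emit:
arm_command(
  commands=[4, 0, 0, 0, 0, 0, 0.1, 8, 0, 0, 0, 0, 0, 0.1, 12, 0, 0, 0, 0, 0, 0.1, 15, 0, 0, 0, 0, 0, 0.1, 18, 0, 0, 0, 0, 0, 0.1, 18, 0, 0, 0, 0, 0, 0.1],
  grip_force=80,
)

```text
t: 12.28
eef_pos: [475.4, 149.5, 321.8]
eef_rot: [-3.134, -0.519, -0.248]
ft_force: [-0.4, -2.3, -2.1]
opening: 0.269
finger_force: 81.4
```

```bash
python3 look.py w8
```

```text
t 12.325 tcp carrier [-66.42 -95.18 229.55] F carrier [-0.8 -2.2 -1.2]
leg x 45 326 y [-13.1  -8.4] top z [167.5 167.8]
leg x 60 17 y [-7.6 -5.2] top z [167.4 168.3]
leg x 75 243 y [-13.2  -8.4] top z [167.6 167.9]
tip x 80.0
head px 2200 tool x [56.3 72.7] y [-19.4 -11.2  -3. ] z [154.2 155.6 157.2] carrier [[-9.6, -92.4, 72.1], [-1.3, -84.3, 74.2], [6.8, -76.1, 75.8]]
bar px 10664 tool z 174.39 fit [-2.500000e-03  1.742037e+02]
```

Emit:
arm_command(
  commands=[3, -0.3, 0, 0, 0, 0, 0.1, 6, -0.4, 0, 0, 0, 0, 0.1, 9, -0.5, 0, 0, 0, 0, 0.1, 12, -0.5, 0, 0, 0, 0, 0.1, 14, -0.5, 0, 0, 0, 0, 0.1, 16, -0.6, 0, 0, 0, 0, 0.1, 16, -0.6, 0, 0, 0, 0, 0.1],
)

```text
t: 13.2
eef_pos: [489.4, 146.9, 330.4]
eef_rot: [-3.133, -0.52, -0.248]
ft_force: [0.4, -3.8, -0.6]
opening: 0.27
finger_force: 81.4
```

```bash
python3 look.py w9
```

```text
t 13.25 tcp carrier [-49.89 -94.49 229.95] F carrier [ 1.2 -2.8 -1.3]Traceback (most recent call last):
  File "look.py", line 8, in <module>
    m=leg&(abs(T[...,0]-x)<5); print('leg x',x,m.sum(),'y',np.percentile(T[m][:,1],[2,98]).round(1),'top z',np.percentile(z[m],[3,10]).round(1))
                                                           ~~~~~~~~~~~~~^^^^^^^^^^^^^^^^^^
    return _quantile_unchecked(
        a, q, axis, out, overwrite_input, method, keepdims, weights)
    return _ureduce(a,
                    func=_quantile_ureduce_func,
    ...<5 lines>...
                    overwrite_input=overwrite_input,
                    method=method)
    r = func(a, **kwargs)
    result = _quantile(arr,
                       quantiles=q,
    ...<2 lines>...
                       out=out,
                       weights=wgt)
    slices_having_nans = np.isnan(arr[-1, ...])
                                  ~~~^^^^^^^^^
IndexError: index -1 is out of bounds for axis 0 with size 0
```

```bash
sed -i "s/m=leg&(abs(T\[...,0\]-x)<5); print/m=leg\&(abs(T[...,0]-x)<5); m.any() and print/" look.py; python3 look.py w10; python3 - <<'E'
import cv2; im=cv2.imread('pics/w10.png'); cv2.imwrite('pics/w10c.png',cv2.resize(im[60:380,180:460],None,fx=1.8,fy=1.8,interpolation=cv2.INTER_CUBIC))
E
```

```text
t 13.3 tcp carrier [-49.91 -94.47 229.97] F carrier [ 0.4 -2.7 -1.7]
leg x 60 346 y [-13.1  -8.3] top z [166.9 167.6]
leg x 75 374 y [-13.3  -8.5] top z [167.2 167.6]
tip x 80.1
head px 2019 tool x [39.6 56.1] y [-18.4 -10.1  -1.8] z [154.6 156.  159.8] carrier [[-9.5, -92.6, 68.3], [-1.0, -84.4, 74.2], [7.0, -76.2, 75.8]]
bar px 9782 tool z 174.89 fit [-3.800000e-03  1.746174e+02]
```

View pics/w10c.png

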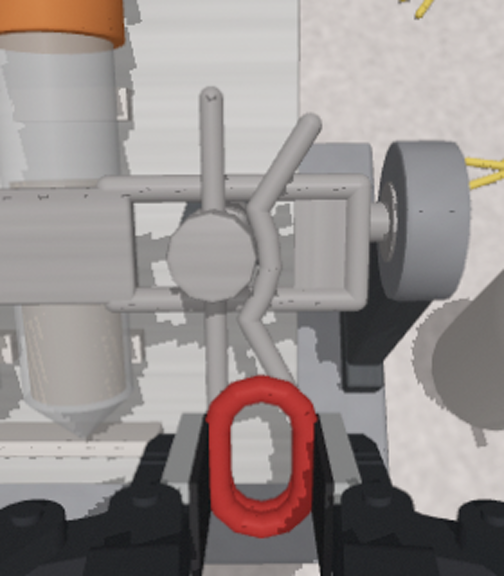

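Emit:
arm_command(
  commands=[2, 0.2, 0, 0, 0, 0, 0.1, 4, 0.3, 0, 0, 0, 0, 0.1, 5.5, 0.4, 0, 0, 0, 0, 0.1, 5.5, 0.4, 0, 0, 0, 0, 0.1, 5.5, 0.4, 0, 0, 0, 0, 0.1],
)

```text
t: 13.92
eef_pos: [493.4, 145.3, 332.5]
eef_rot: [-3.134, -0.518, -0.247]
ft_force: [-2.7, -4.3, -1.5]
opening: 0.271
finger_force: 81.3
```

```bash
python3 look.py w11
```

```text
t 13.975 tcp carrier [-45.13 -95.12 229.63] F carrier [-2.  -4.4 -0.7]
leg x 45 4 y [-5.6 -5.1] top z [163.7 163.8]
leg x 60 363 y [-13.1  -8.3] top z [167.1 167.8]
leg x 75 369 y [-13.2  -8.5] top z [167.3 167.7]
tip x 80.1
head px 2006 tool x [35.2 51.8] y [-19.1 -10.7  -2.6] z [154.3 155.6 160.3] carrier [[-9.5, -92.6, 67.9], [-0.9, -84.5, 74.2], [7.2, -76.1, 75.6]]
bar px 9600 tool z 174.39 fit [-3.600000e-03  1.741265e+02]
```

Emit:
arm_command(
  commands=[1.2, 0, 0, 0, 0, 0, 0.1, 1.2, 0, 0, 0, 0, 0, 0.1, 1, 0, 0, 0, 0, 0, 0.3, 1, 0, 0, 0, 0, 0, 0.36, 1, 0, 0, 0, 0, 0, 0.42, 1, 0, 0, 0, 0, 0, 0.45, 1, 0, 0, 0, 0, 0, 0.45],
)

```text
t: 14.85
eef_pos: [494.5, 145.3, 333.5]
eef_rot: [-3.133, -0.52, -0.247]
ft_force: [-0.0, 0.5, 1.0]
opening: 0.446
finger_force: 0.0
```

```bash
python3 look.py w12
```

```text
t 14.9 tcp carrier [-43.74 -94.9  229.92] F carrier [-0.6 -0.4  1.1]
leg x 45 34 y [-15.8  -5.1] top z [163.9 164.3]
leg x 60 370 y [-11.3  -6.5] top z [164.7 165.2]
leg x 75 340 y [-11.2  -6.6] top z [163.3 163.6]
tip x 79.0
head px 1971 tool x [33.6 50.2] y [-18.7 -10.4  -2.3] z [154.5 155.9 160.8] carrier [[-9.5, -92.6, 67.9], [-0.8, -84.5, 74.2], [7.1, -76.1, 75.8]]
bar px 9481 tool z 174.76 fit [-4.200000e-03  1.744568e+02]
```

Emit:
arm_command(
  commands=[0, 0, -15, 0, 0, 0, 0.45, 0, 0, -40, 0, 0, 0, 0.45, -15, 0, -80, 0, 0, 0, 0.45, -30, 0, -110, 0, 0, 0, 0.45, -30, 0, -110, 0, 0, 0, 0.45, -30, 0, -110, 0, 0, 0, 0.45],
)

```text
t: 15.65
eef_pos: [416.0, 164.1, 414.2]
eef_rot: [-3.133, -0.52, -0.247]
ft_force: [-0.1, 0.5, -0.3]
opening: 0.447
finger_force: 0.0
```

```bash
python3 - <<'E'
from h import *
f=grab('wrist');P=cloud(f);C=(P-O)@Mc;im=f['im'].astype(int)
uv=proj(f,[W((0,-85,60))])[0].astype(int); print(uv,manip.get_state()['t'],manip.get_state()['ft_force'])
red=(im[...,0]>70)&(im[...,0]>2*im[...,2])&(im[...,0]>2*im[...,1])&(C[...,2]>40)&(C[...,2]<80)&(abs(C[...,1]+95)<30)
print('red carrier',red.sum(),np.percentile(C[red],[1,50,99],axis=0).round(1).tolist())
leg=(C[...,0]>14)&(C[...,0]<60)&(C[...,1]<-75)&(C[...,1]>-115)&(C[...,2]>58)&(C[...,2]<80)
print('beyond stud',np.percentile(C[leg],[1,50,99],axis=0).round(1).tolist())
b=(abs(C[...,0])<10)&(C[...,1]>-60)&(C[...,1]<40)&(abs(C[...,2]-55)<8);print('bar',np.polyfit(C[b][:,1],C[b][:,2],1))
u,v=uv; a=im[max(v-110,0):v+110,max(u-140,0):u+140].astype(np.uint8); cv2.imwrite('pics/w13.png',cv2.resize(a[...,::-1],None,fx=2.5,fy=2.5,interpolation=cv2.INTER_CUBIC))
E
```

```text
[310 137] 15.7 [ 0.20404052  0.15493889 -0.65059026]
red carrier 1032 [[-61.2, -107.9, 54.0], [-43.1, -96.1, 62.2], [-24.7, -83.7, 65.5]]
beyond stud [[14.2, -103.6, 61.9], [23.7, -88.3, 64.6], [35.9, -83.8, 67.0]]
bar [-1.13524684e-03  5.54713548e+01]
```

View pics/w13.png

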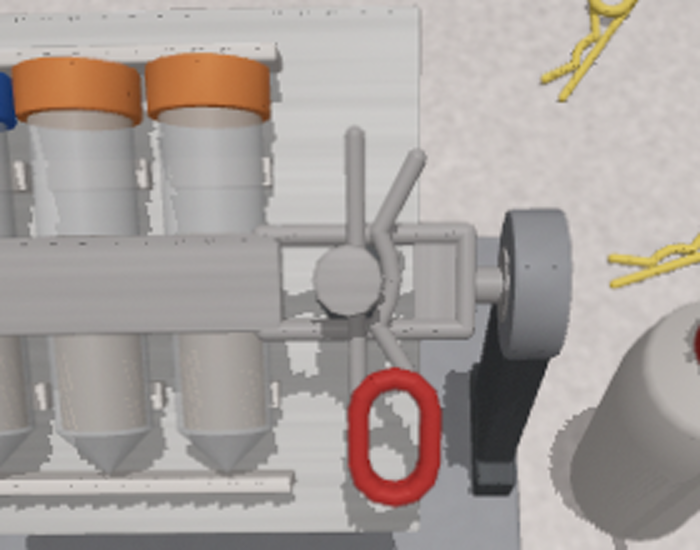

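```bash
python3 -c "
from cell import manip; print(manip.finish_job())"
```

```text
the job is handed in; nothing more can be done
None
```

The hold-down bar is fully down with the stud through its eye, the red-bowed clip is home with its sprung leg hugging the stud, the gripper is clear, and the job was handed in at about 16 s of the 54 s allowed; no verdict was returned.

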